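# Gauge the oak worktop sample and put it away

## Task

Measure the oak worktop sample where it lies on the chopping board: gently stand the height gauge astride it, both legs down on the board and the sprung foot resting on the sample, and let go of the gauge for a second so that it reads the thickness. Then stand the gauge back wholly on the round cork trivet, and lay the oak sample flat in the empty bay of the open drawer. Drop nothing, and leave the other samples, the mill, the jar and the mug where they are.

Things in the scene. Friction and masses are not known exactly. Their poses are not given: they have to be found in the camera images.
- gauge: portable height gauge: aluminium bridge, red handle on top. Origin: centre of its footprint, underside of legs; z up. Legs 30 (x) x 12 (y) mm centred at y = +-41 mm (70 mm free between, 94 mm overall); cross beam z 70 to 88 mm; handle 28 x 28 mm, z 88 to 140 mm, on the centre line. Same after a half turn. About 0.5 kg. Starts standing on the trivet, yaw +-1.5 rad
- foot_tip (a point): underside centre of the gauge's round brass foot (18 mm diameter), on the gauge's centre line between the legs; 10 mm above the leg undersides when nothing pushes it. Axes as the gauge
- gauge_foot (a joint): how far the foot is pushed up against its soft spring (m): 0 fully down, at most 0.05. Standing on a flat surface over a part, it reads the part's thickness less 10 mm. The spring pushes down with about 1 to 2.5 N, less than the gauge's weight
- board: wooden chopping board, fixed, 250 (x) x 380 (y) x 18 mm; origin at its underside centre, top at z = 18 mm
- oak: oak worktop sample (honey-coloured wood block), 140 (x) x 44 (y) x 30 (z) mm, lying flat on the board; origin at its underside centre, z up. About 0.14 kg. It starts in the left or the right of three places on the board, roughly along the board's x
- white: white worktop sample, 140 (x) x 44 (y) x 20 (z) mm, on the middle place of the board; origin underside centre. Bystander
- dark: near-black worktop sample, 140 (x) x 44 (y) x 40 (z) mm, on the other outer place of the board; origin underside centre. Bystander
- mill: dark wooden pepper mill, upright, 40 mm diameter, 130 mm high, in a gap between two samples; origin underside centre. Bystander
- jar: amber spice jar with red cap, upright, 40 mm diameter, 110 mm high, in the other gap between two samples; origin underside centre. Bystander
- trivet: round cork trivet, fixed, 160 mm diameter, 8 mm thick; origin underside centre, top at z = 8 mm
- bay (a point): floor centre of the open drawer's empty bay (its +y half; the other half is a full grey tray, top at z = 52 mm), 16 mm above the table. Own x points into the white drawer unit (100 mm high, wooden top, fixed). Bay 115 mm wide (y +-57); inner front wall at x = -100 mm, the unit's face at x = 90 to 115 mm. Drawer walls reach z = 61 mm, front panel 90 mm. It slides stiffly (3 N)
- mug: blue mug, 76 mm across, 90 mm high; origin underside centre. Bystander
Not all that is in view belongs to the job. What is shaped like the oak but green is not meant.

How it is judged:
By the outcome, as a careful person would: the job done as asked, in the order asked, and still so for the second after the job is handed in, with the robot touching nothing.
It also fails if it takes over 64 s, if anything falls off the work surface, if the arm or the gripper's body presses on something with over 40 N, if the wrist force passes 120 N, or if a joint passes its speed limit or range.

## Robot

A 6-joint arm with a two-finger parallel gripper is mounted at the origin on the work surface. World frame = base frame: x ahead of the robot, y to its left, z up, the work surface at z = 0. Lengths are in m, angles in rad, forces in N, time in s.
With the tool pointing down it reaches from about 0.325 to 0.75 m from the base axis. Payload 7.6 kg.
Tool frame: the origin (TCP) lies between the finger pads; the fingertips stand manip.tips_ahead ahead of it and the grasp point (between the pads) lies 8 mm behind it (manip.tips_ahead is the distance from the TCP to the fingertips, in m); z points along the fingers, y is the line along which they close (so a half turn about z gives the same grasp; the last joint's range is limited). The gripper opens to 85 mm and grips with 20 to 120 N. Pads are 22 mm wide; open, the fingers measure 114 mm over their backs; the gripper's body (76 mm by 85 mm) begins 54 mm behind the grasp point. The pads swing forward as they close: fully open they stand 13 mm farther back than shut.
Start: joints at [-1.21, 0.052, 1.401, -0, 1.689, -0.07], TCP at [0.219, -0.477, 0.203] pointing down, gripper open.
Joint ranges: [-2.9, 2.9], [-0.91, 2.17], [0.12, 2.37], [-1.06, 4.2], [0.26, 2.73], [-2.93, 2.93]. Speed limits (rad/s): [2.57, 2.57, 3.01, 3.14, 3.14, 3.14].

## Interface

Orientations are given as [roll, pitch, yaw] about the fixed x, y, z axes, in that order (R = Rz(yaw) Ry(pitch) Rx(roll)).
In Python, from cell import manip gives the robot as it stands.
- The arm moves only by the tool servo_tool, never from a script. Its argument "series" is a list that holds one entry, the list of rows, each a list of 7 numbers: the shift along the tool's x, y, z in mm, then the turn, a rotation vector about the tool's x, y, z in rad, then the closure, from -1 (fully open) to 1 (shut), so that 0 is half open. In form: [[[dx, dy, dz, ax, ay, az, hand], ...]]. A call has 1 to 5 rows; each row is the pose to reach, as a shift and turn from the pose commanded when the call began, along the tool's axes at that moment; what a row does not reach only later rows make up. A row lasts 1/8 s, in which the tool goes at most 62.5 mm and 10.7 degrees, less where a joint would pass 70% of its speed; a pose out of reach is approached as far as the arm can. A call with a gripper value outside its range is refused whole. The fingers move at their own pace and stop on an object; "squeeze" is the grip in N (left out, the last holds). Time passes only in rows, so rows that repeat a pose let the fingers close. It gives the time, the measured TCP pose, the force, the opening and the grip force at its end, in the units of the state.
- manip.sense(): the state, without advancing time (a new reading comes with each control period).
- manip.capture(name): name is "scene" or "top"; returns (picture, depth): 480x640x3 uint8, red, green, blue; 480x640 float32, m along the optical axis (not along the pixel's ray), 0 where there is no reading.
- manip.camera_info(name): a dict with "K" (3x3 intrinsics, pixels), "R" (3x3) and "t" (3): a world point X has camera coordinates R X + t. Camera axes: x right, y down, z forward; pixel columns grow to the right and rows downward; lengths in m; the calibration is good to about 2 mm. A picture is of the moment at which its call begins. camera_info takes no time and is no camera call.
- manip.hand_in(): hands the job in; it is judged then, once.
The state is a dict: "time_s": time; "joint_positions": joint angles; "joint_vel": joint speeds; "effort": joint torques, N m; "tcp_pos": TCP position; "orientation": TCP orientation; "force": force on the tool from outside, world axes, zero at the start; "wrist_torque": the same for the moment, N m; "gripper_width": finger opening in m; "grip_force": force on a finger pad.
Only numpy, scipy, OpenCV 4.12 (cv2) and the standard library are available. Lean on these libraries where they do the work, as an engineer would, in place of code of your own. Each camera call takes 0.05 s, during which the arm holds its last target. There are 200 camera calls.

## Working session

There is one attempt and no reset: what is moved stays moved. The work goes in short steps, Python scripts to look and compute and a tool call to move; the robot and the scene stay as the last step left them, time stands still between calls to the robot, and variables do not carry over. Pictures are saved under pics/ and viewed, at most 10 in all, crops included, and the job is handed in when it is done.

Besides the shell and the picture viewer there is one more tool, called after "Request:" as name([rows], argument=value, ...), one row to a line, values as JSON. servo_tool: Moves the arm, as the interface text tells. Its arguments: {"type":"object","properties":{"series":{"type":"array"},"squeeze":{"type":"number"}},"required":["series"]}

```bash
mkdir -p pics; ls
python3 - <<'E'
from cell import manip
import cv2,numpy as np
print(manip.sense(), manip.tips_ahead)
for n in("scene","top"):
    p,d=manip.capture(n); cv2.imwrite(f"pics/{n}0.png",p[:,:,::-1]); np.savez(f"pics/{n}0.npz",p=p,d=d)
    print(n,manip.camera_info(n))
E
```

```text
pics
{'time_s': 0.0, 'joint_positions': array([-1.21030969e+00,  5.28113222e-02,  1.40175531e+00, -1.66279912e-05,
        1.68860408e+00, -7.02877549e-02]), 'joint_vel': array([ 0.00012936, -0.00169818,  0.00031226,  0.00085321,  0.00217358,
       -0.00139987]), 'effort': array([ 2.94895954e-04, -3.81663680e+01, -3.60187590e+01, -6.08209734e-05,
        6.19904167e-03, -2.97475665e-06]), 'tcp_pos': array([ 0.21912221, -0.47669172,  0.20167034]), 'orientation': array([-3.14001732e+00, -9.43523555e-05,  4.30772376e-01]), 'force': array([-0.21742676, -0.13184498, -0.2283686 ]), 'wrist_torque': array([ 0.0550746 ,  0.03175873, -0.02689808]), 'grip_force': 0.0, 'gripper_width': 0.08550623885350242} 0.011
scene {'K': array([[576.58054993,   0.        , 314.61162249],
       [  0.        , 576.58054993, 236.72314504],
       [  0.        ,   0.        ,   1.        ]]), 'R': array([[-0.86441088,  0.5026786 , -0.01039505],
       [ 0.34216009,  0.57298129, -0.74472741],
       [-0.36840236, -0.64730724, -0.66728782]]), 't': array([ 0.423302  , -0.16705656,  1.52769906])}
top {'K': array([[469.88592503,   0.        , 312.67174734],
       [  0.        , 469.88592503, 241.82812464],
       [  0.        ,   0.        ,   1.        ]]), 'R': array([[ 0.00709004, -0.99968914, -0.02390287],
       [-0.98944226, -0.00355315, -0.14488406],
       [ 0.14475409,  0.02467775, -0.98915988]]), 't': array([0.02386954, 0.52526724, 1.10697156])}
```

View pics/scene0.png

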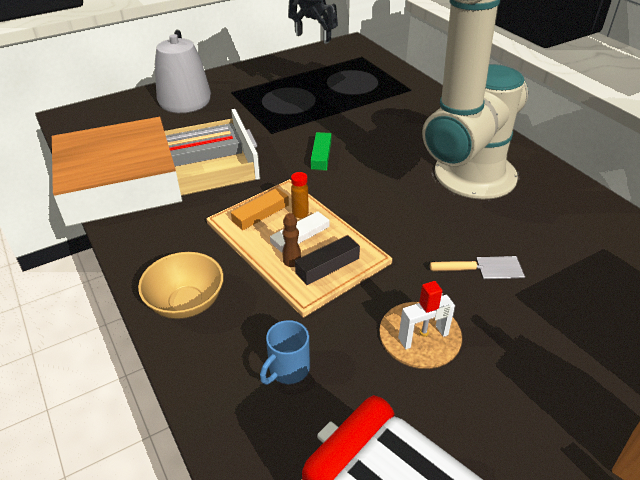

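View pics/top0.png

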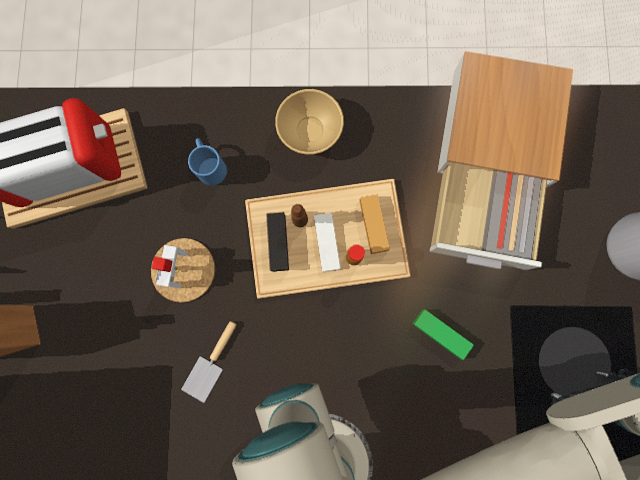

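The scene picture shows the gauge on the trivet (430,310), the oak (258,208), and the open bay (210,170). In the top picture the oak-shaped candidates are:
- honey block (374,223), which is the oak
- green block (444,334), the decoy
- white block (327,242)
- dark block (277,241)

The jar is at (356,255), the mill at (299,215), the gauge at (165,265) and the bay at about (465,205).

```bash
cat > h.py <<'E'
import numpy as np,cv2
from cell import manip
def cloud(n,d):
    c=manip.camera_info(n);K,R,t=c["K"],np.array(c["R"]),np.array(c["t"])
    v,u=np.mgrid[:480,:640]
    P=np.stack([(u-K[0,2])/K[0,0]*d,(v-K[1,2])/K[1,1]*d,d],-1)
    W=(P-t)@R; W[d==0]=np.nan
    return W
def proj(n,X):
    c=manip.camera_info(n);p=(np.atleast_2d(X)@np.array(c["R"]).T+c["t"])@c["K"].T
    return p[:,:2]/p[:,2:]
def rect(W,m):
    P=W[m][:,:2]; r=cv2.minAreaRect((P*1000).astype(np.float32))
    return np.round(r[0],1),np.round(r[1],1),round(r[2],1),"n",int(m.sum()),"zmed",round(float(np.nanmedian(W[m][:,2])),4)
E
cat > m.py <<'E'
from h import *
for n in("top","scene"):
    z=np.load(f"pics/{n}0.npz");p,d=z["p"],z["d"];W=cloud(n,d);Z=W[...,2]
    hsv=cv2.cvtColor(p,cv2.COLOR_RGB2HSV);H,S,V=[hsv[...,i].astype(int) for i in range(3)]
    X,Y=W[...,0],W[...,1]
    def box(x0,x1,y0,y1,z0,z1): return (X>x0)&(X<x1)&(Y>y0)&(Y<y1)&(Z>z0)&(Z<z1)
    def at(name,uv,r,z0,z1,ex=True):
        v,u=np.mgrid[:480,:640]; m=(abs(u-uv[0])<r)&(abs(v-uv[1])<r)&(Z>z0)&(Z<z1)&ex
        print(n,name,*rect(W,m) if m.sum()>5 else "none")
    U=dict(top=dict(oak=(374,223),white=(327,242),dark=(277,241),jar=(356,254),mill=(299,210),red=(162,265),g=(167,265),triv=(183,270),board=(328,238),mug=(206,162)),
     scene=dict(oak=(258,208),white=(305,230),dark=(328,258),jar=(300,180),mill=(290,218),red=(430,297),g=(428,312),triv=(420,335),board=(300,245),mug=(287,340)))[n]
    at("oak",U["oak"],40,.04,.056,(H<25)&(S>120)); at("white",U["white"],40,.032,.044,(S<60)&(V>120)); at("dark",U["dark"],45,.052,.064)
    at("jar",U["jar"],16,.11,.14); at("mill",U["mill"],20,.10,.16)
    at("red",U["red"],25,.14,.16); at("redall",U["red"],30,.1,.16,((H<8)|(H>172))&(S>150));at("beam",U["g"],35,.087,.102)
    at("triv",U["triv"],45,.004,.014); at("board",U["board"],110,.012,.024); at("mug",U["mug"],30,.07,.1)
E
python3 m.py
```

```text
top oak [558.5 -93.4] [151.4 106.3] 11.2 n 1048 zmed 0.0489
top white [527.   -6.9] [139.4  44. ] 8.8 n 1001 zmed 0.039
top dark [528.2  86.1] [140.2 100. ] 4.5 n 1104 zmed 0.0586
top jar [489.9 -72.6] [35.1 35.2] 72.1 n 219 zmed 0.1284
top mill [582.5  59.5] [28.3 32.6] 1.3 n 191 zmed 0.1395
top red [461.3 364.3] [29.2 27.8] 80.6 n 166 zmed 0.1479
top redall [460.8 364.5] [29.2 27.2] 80.4 n 227 zmed 0.1464
top beam [461.4 364.7] [33.4 93.7] 81.0 n 434 zmed 0.0961
top triv [459.3 352.9] [221.4 227.8] 0.4 n 2480 zmed 0.008
top board [553.1 -11.9] [546.9 547.1] 2.0 n 11750 zmed 0.0186
top mug [720.4 296.8] [93.8 75.1] 54.5 n 367 zmed 0.0857
scene oak [ 553.5 -173.8] [204.1 151.5] 77.8 n 1005 zmed 0.0481
scene white [525.1  -7. ] [142.4  49.4] 9.1 n 612 zmed 0.0382
scene dark [526.7  95.9] [145.6  84.1] 3.4 n 1154 zmed 0.0581
scene jar [488.6 -72.2] [37.  34.7] 87.4 n 208 zmed 0.1267
scene mill [585.4  62.3] [26.2 35.4] 42.9 n 321 zmed 0.1274
scene red [460.5 365.7] [30.3 28.5] 79.1 n 225 zmed 0.147
scene redall [460.3 365.2] [31.2 29.1] 81.2 n 532 zmed 0.1348
scene beam [460.  365.9] [34.3 94.8] 82.2 n 587 zmed 0.0956
scene triv [451.1 349. ] [222.7 166.1] 49.0 n 2909 zmed 0.0079
scene board [548.4 -30. ] [731.5 436.3] 68.9 n 9183 zmed 0.0181
scene mug [718.5 296.5] [93.9 75.6] 54.6 n 849 zmed 0.0821
```

Run:
```python
from h import *
z=np.load("pics/top0.npz");p,d=z["p"],z["d"];W=cloud("top",d);Z=W[...,2]
v,u=np.mgrid[:480,:640]
roi=(u>425)&(u<580)&(v>45)&(v<275)
for name,a,b in(("unit top",.09,.108),("floor",.011,.022),("walls",.055,.067),("tray",.045,.0545),("front",.085,.095)):
    m=roi&(Z>a)&(Z<b)&((v>170) if name!="unit top" else (v<185))
    print(name,*rect(W,m))
m=p[40:280,425:585].copy(); m=cv2.resize(m,None,fx=2.4,fy=2.4); a=cv2.resize(p[180:300,140:260],None,fx=3,fy=3);b=cv2.resize(p[180:300,300:420],None,fx=3,fy=3)
c=np.zeros((580,784,3),np.uint8); c[:576,:384]=m; c[:288,390:750]=a[:288];c[290:580,390:750]=b[:290]
cv2.imwrite("pics/crop1.png",c[:,:,::-1])
```

```text
unit top [ 827.  -442.5] [262.3 285.2] 79.4 n 12609 zmed 0.1012
floor [ 597.5 -393.9] [236.  232.5] 80.5 n 3370 zmed 0.0171
walls [ 583.7 -400.7] [247.5 238.9] 78.5 n 2182 zmed 0.0579
tray [ 593.2 -402.1] [247. 224.] 78.8 n 2387 zmed 0.0524
front [ 586.4 -401.9] [250.6 209.7] 79.1 n 602 zmed 0.0906
```

View pics/crop1.png

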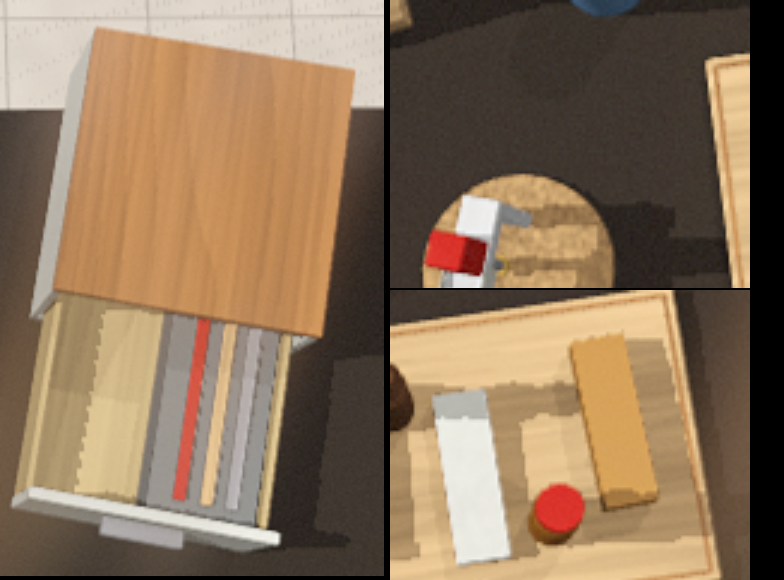

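```bash
cat > m2.py <<'E'
from h import *
def comp(W,m,uv):
    m=cv2.morphologyEx(m.astype(np.uint8),cv2.MORPH_OPEN,np.ones((2,2)))
    k,l=cv2.connectedComponents(m,connectivity=4); return l==l[uv[1],uv[0]]
if __name__=="__main__":
  for n,oak,tr,bd in(("top",(374,223),(195,290),(330,285)),("scene",(258,208),(410,350),(310,300))):
    z=np.load(f"pics/{n}0.npz");p,d=z["p"],z["d"];W=cloud(n,d);Z=W[...,2]
    hsv=cv2.cvtColor(p,cv2.COLOR_RGB2HSV)
    print(n,"oak",*rect(W,comp(W,(Z>.044)&(Z<.053),oak)))
    m=comp(W,(Z>.0045)&(Z<.013),tr); P=(W[m][:,:2]*1000).astype(np.float32); print("triv",cv2.minEnclosingCircle(P),rect(W,m))
    print("board",*rect(W,comp(W,(Z>.0135)&(Z<.024),bd)))
    z=W[oak[1]-4:oak[1]+4,oak[0]-4:oak[0]+4,2];print(z.mean())
  W=cloud("top",np.load("pics/top0.npz")["d"]);Z=W[...,2]
  u=comp(W,(Z>.09)&(Z<.112),(510,120)); f=comp(W,(Z>.011)&(Z<.022),(460,215)); t=comp(W,(Z>.045)&(Z<.057),(520,220)); fr=comp(W,(Z>.08)&(Z<.1),(480,253)); lw=comp(W,(Z>.057)&(Z<.066),(440,220))
  for nm,m in(("unit",u),("floor",f),("tray",t),("front",fr),("lwall",lw)): 
    print(nm,*rect(W,m) if m.sum()<50000 else "bg"); P=W[m][:,:2]
    a=np.deg2rad(-10.7);c,s=np.cos(a),np.sin(a);Q=P@np.array([[c,-s],[s,c]]); print("  in unit axes",np.percentile(Q,[.5,99.5],axis=0).round(4).tolist())
E
python3 m2.py
```

```text
top oak [ 571.6 -126.4] [139.3  49.5] 11.7 n 1001 zmed 0.0488
triv ((456.0055847167969, 350.1471252441406), 80.48049926757812) (array([456.9, 343.9]), array([109.7, 138.6]), 47.2, 'n', 2022, 'zmed', 0.0081)
board [537.4 -10.6] [249.5 380.9] 9.1 n 10973 zmed 0.0187
0.04915428391607942
scene oak [ 557.9 -119.5] [163.   42.7] 14.1 n 732 zmed 0.0482
triv ((454.9082946777344, 354.2998352050781), 82.42550659179688) (array([451.1, 355.1]), array([123.9, 139.8]), 38.7, 'n', 2769, 'zmed', 0.0079)
board [531.5  -4.8] [257.4 373.3] 8.8 n 7466 zmed 0.0182
nan
unit [ 600.8 -945.7] [0.  8.2] 0.0 n 12603 zmed 0.1011
  in unit axes [[nan, nan], [nan, nan]]
floor [ 613.9 -350.5] [101.8 230.4] 74.9 n 3476 zmed 0.0172
  in unit axes [[nan, nan], [nan, nan]]
tray [ 587.3 -452.7] [101.7 219.5] 73.6 n 2953 zmed 0.0535
  in unit axes [[nan, nan], [nan, nan]]
front [ 487.4 -399.3] [279.7  21.7] 82.4 n 619 zmed 0.0898
  in unit axes [[nan, nan], [nan, nan]]
lwall [ 641.5 -297.5] [ 17.4 184. ] 79.4 n 206 zmed 0.0598
  in unit axes [[0.597, -0.1819], [0.7753, -0.1646]]
```

```bash
sed -i 's/return l==l\[uv\[1\],uv\[0\]\]/return (l==l[uv[1],uv[0]])\&np.isfinite(W[...,2])/; s/Z>.044)&(Z<.053)/Z>.0445)\&(Z<.056)/' m2.py
python3 m2.py
python3 - <<'E'
from m2 import *
for n,o in(("top",(374,223)),("scene",(262,206))):
    z=np.load(f"pics/{n}0.npz");W=cloud(n,z["d"]);Z=W[...,2];hsv=cv2.cvtColor(z["p"],cv2.COLOR_RGB2HSV)
    X,Y=W[...,0],W[...,1]
    m=(Z>.0455)&(Z<.053)&(X>.47)&(X<.66)&(Y>-.17)&(Y<-.07)&(np.hypot(X-.489,Y+.0724)>.03)
    print(n,m.sum(),*rect(W,m)); P=W[m][:,:2]
    c=P.mean(0);w,V=np.linalg.eigh(np.cov((P-c).T));e=V[:,1]*np.sign(V[0,1]);Q=(P-c)@np.array([e,[-e[1],e[0]]]).T
    lo,hi=np.percentile(Q,1,axis=0),np.percentile(Q,99,axis=0); print(" pca",c,np.degrees(np.arctan2(e[1],e[0])),lo,hi)
E
```

```text
top oak [ 572.9 -126.6] [142.4  49.4] 11.3 n 1011 zmed 0.0488
triv ((456.0055847167969, 350.1471252441406), 80.48049926757812) (array([452.2, 344.7]), array([140.7, 159.8]), 59.7, 'n', 2014, 'zmed', 0.0081)
board [538.9 -10. ] [249.8 384. ] 8.6 n 10935 zmed 0.0187
0.04915428391607942
scene oak [ 558.8 -121.2] [162.1  46.7] 8.4 n 729 zmed 0.0482
triv ((454.9082946777344, 354.2998352050781), 82.42550659179688) (array([462. , 359.1]), array([145.8, 157.7]), 32.7, 'n', 2757, 'zmed', 0.0079)
board [532.9  -4.9] [261.8 380.5] 8.5 n 7439 zmed 0.0182
nan
unit [1076.1 -642.8] [ 375.9 1003.2] 54.1 n 12550 zmed 0.1011
  in unit axes [[0.7534, -0.4574], [1.0308, -0.1531]]
floor [ 614.  -348.9] [114.6 224.7] 78.9 n 3463 zmed 0.0172
  in unit axes [[0.5579, -0.2852], [0.7786, -0.182]]
tray [ 587.6 -453.1] [120.6 211.4] 78.6 n 2941 zmed 0.0535
  in unit axes [[0.5573, -0.3944], [0.765, -0.2848]]
front [ 487.  -399.2] [279.7  22.5] 82.4 n 618 zmed 0.0898
  in unit axes [[0.5462, -0.4395], [0.5637, -0.1635]]
lwall [ 641.5 -297.5] [ 17.4 184. ] 79.4 n 206 zmed 0.0598
  in unit axes [[0.597, -0.1819], [0.7753, -0.1646]]
top 946 [ 571.3 -122.3] [140.2  44.5] 11.2 n 946 zmed 0.0492
 pca [ 0.57039981 -0.1224212 ] 11.089505137738929 [-0.06796158 -0.02158291] [0.06959316 0.02138444]
scene 709 [ 568.7 -121.3] [144.4  51.1] 12.9 n 709 zmed 0.0486
 pca [ 0.57117928 -0.12082113] 11.557116331938147 [-0.07047449 -0.023813  ] [0.0667629  0.02189212]
```

```bash
cat > d.py <<'E'
import sys,numpy as np
# chain of x,y,z(mm) yaw(rad): prints tool-axis deltas between successive tool-down poses
def chain(*P):
    for a,b in zip(P,P[1:]):
        c,s=np.cos(a[3]),np.sin(a[3]);d=np.subtract(b,a)
        print(b,"->",np.round([c*d[0]+s*d[1],s*d[0]-c*d[1],-d[2]],1),"az",round(-d[3],3))
if __name__=="__main__":
    chain(*[tuple(map(float,w.split(","))) for w in sys.argv[1:]])
E
python3 d.py 219.1,-476.7,201.7,.431 400,-280,250,.65 450,-20,250,.9 455,250,250,1.25 461,365,190,1.414
```

```text
(400.0, -280.0, 250.0, 0.65) -> [ 246.5 -103.1  -48.3] az -0.219
(450.0, -20.0, 250.0, 0.9) -> [ 197.2 -176.7   -0. ] az -0.25
(455.0, 250.0, 250.0, 1.25) -> [ 214.6 -163.9   -0. ] az -0.35
(461.0, 365.0, 190.0, 1.414) -> [111.  -30.6  60. ] az -0.164
```

Request:
servo_tool([
  [[49,-21,-10,0,0,-0.04,-1],[99,-41,-19,0,0,-0.09,-1],[148,-62,-29,0,0,-0.13,-1],[197,-82,-39,0,0,-0.18,-1],[246,-103,-48,0,0,-0.22,-1]],
])

```text
time_s: 0.72
tcp_pos: [0.4006, -0.2792, 0.2505]
orientation: [-3.141, 0.0, 0.652]
force: [0.9, -0.9, -0.0]
gripper_width: 0.0853
grip_force: 0.0
```

Request:
servo_tool([
  [[39,-35,0,0,0,-0.05,-1],[79,-71,0,0,0,-0.1,-1],[118,-106,0,0,0,-0.15,-1],[158,-141,0,0,0,-0.2,-1],[197,-177,0,0,0,-0.25,-1]],
])

```text
time_s: 1.35
tcp_pos: [0.4492, -0.0188, 0.2502]
orientation: [-3.141, 0.0, 0.902]
force: [0.5, 0.1, -0.0]
gripper_width: 0.0855
grip_force: 0.0
```

Request:
servo_tool([
  [[43,-33,0,0,0,-0.07,-1],[86,-66,0,0,0,-0.14,-1],[129,-98,0,0,0,-0.21,-1],[172,-131,0,0,0,-0.28,-1],[215,-164,0,0,0,-0.35,-1]],
])

```text
time_s: 1.98
tcp_pos: [0.4539, 0.2516, 0.2501]
orientation: [-3.141, 0.0, 1.253]
force: [1.0, 0.4, 0.0]
gripper_width: 0.0853
grip_force: 0.0
```

Request:
servo_tool([
  [[38,-10,20,0,0,-0.06,-1],[75,-20,40,0,0,-0.11,-1],[110,-30,60,0,0,-0.16,-1],[110,-30,60,0,0,-0.16,-1]],
])

```text
time_s: 2.48
tcp_pos: [0.4589, 0.3649, 0.187]
orientation: [-3.137, 0.004, 1.414]
force: [0.7, 0.3, -0.1]
gripper_width: 0.0857
grip_force: 0.0
```

Run:
```python
from h import *
p,d=manip.capture("scene");s=manip.sense();print(s["tcp_pos"],s["orientation"])
W=cloud("scene",d);hsv=cv2.cvtColor(p,cv2.COLOR_RGB2HSV);X,Y,Z=W[...,0],W[...,1],W[...,2]
m=((hsv[...,0]<8)|(hsv[...,0]>172))&(hsv[...,1]>150)&(X<.55)&(X>.38)&(Y>.3)&(Y<.43);print(rect(W,m))
cv2.imwrite("pics/s1.png",cv2.resize(p[220:400,330:530],None,fx=3,fy=3)[:,:,::-1])
```

```text
[0.45963334 0.36395819 0.18878704] [-3.13943223e+00  2.47389100e-03  1.41206017e+00]
(array([445.1, 369. ]), array([30.4, 60.1]), 77.0, 'n', 542, 'zmed', 0.1339)
```

View pics/s1.png

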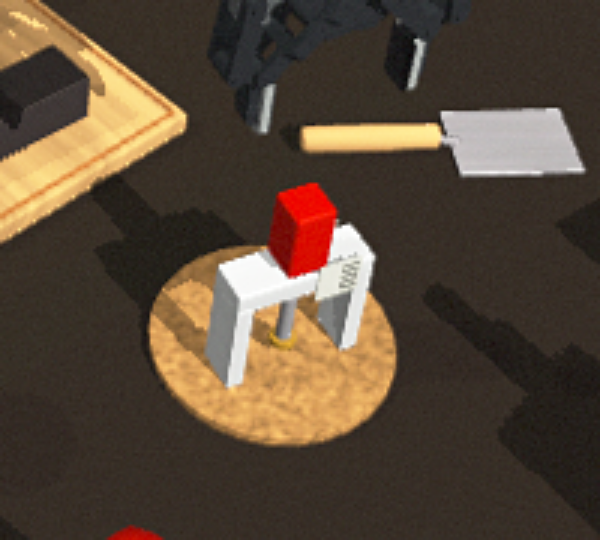

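Run:
```python
from h import *
t=np.array([.4596,.364,.189]);yw=1.412;yv=np.array([np.sin(yw),-np.cos(yw),0])
print(proj("scene",[t,t+.05*yv,t-.05*yv,[.461,.365,.148]]).round(0).tolist())
p,d=manip.capture("scene");W=cloud("scene",d)
for (u,v) in((417,262),(467,247),(416,258),(466,243)): print(u,v,W[v-1:v+2,u-1:u+2].reshape(-1,3).mean(0).round(3))
p,d=manip.capture("top");cv2.imwrite("pics/t1.png",cv2.resize(p[180:360,80:280],None,fx=3,fy=3)[:,:,::-1])
```

```text
[[434.0, 270.0], [409.0, 278.0], [459.0, 263.0], [431.0, 287.0]]
417 262 [0.45  0.308 0.157]
467 247 [0.322 0.306 0.132]
416 258 [0.508 0.366 0.244]
466 243 [0.416 0.382 0.246]
```

View pics/t1.png

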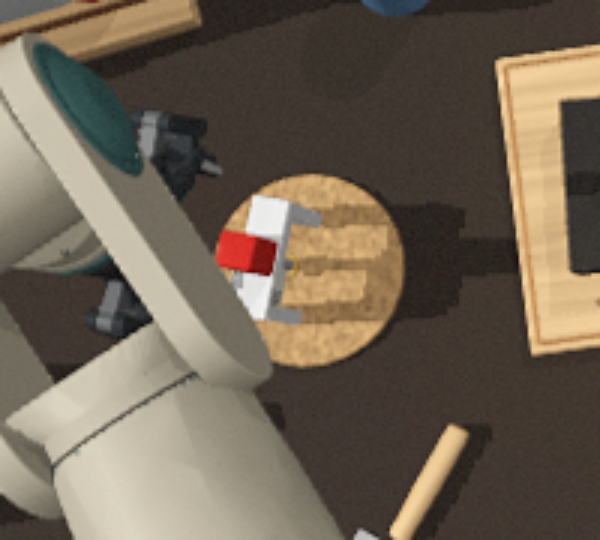

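Run:
```python
from h import *
print(manip.sense()["tcp_pos"], manip.sense()["orientation"])
yw=1.412;yv=np.array([np.sin(yw),-np.cos(yw),0])
for z in(.18,.2,.22,.24): print(z,proj("top",[[.4596,.364,z]+.045*yv*s for s in(1,-1)]).round(0).tolist(),proj("scene",[[.4596,.364,z]+.045*yv*s for s in(1,-1)]).round(0).tolist())
for n,r in(("scene",(220,275,395,480)),("top",(210,295,105,160))):
    p,d=manip.capture(n);W=cloud(n,d);X,Y,Z=[W[...,i] for i in range(3)]
    m=np.zeros(d.shape,bool);m[r[0]:r[1],r[2]:r[3]]=1;m&=(X>.37)&(X<.56)&(Y>.3)&(Y<.45)&(Z>.16)&(Z<.27)
    P=W[m];i=P[:,2].argsort()[:60];Q=P[i]; q=(Q-[.4596,.364,0])@np.array([[np.cos(yw),np.sin(yw),0],yv,[0,0,1]]).T
    print(n,len(P),np.percentile(P[:,2],[0,2,5,20]).round(3));
    for sg in(1,-1):
        k=q[q[:,1]*sg>0]; print(len(k),np.median(k,axis=0).round(3) if len(k) else "",k.min(0) if len(k) else "")
```

```text
[0.46062979 0.36317579 0.19093555] [ 3.14102382e+00 -2.17161955e-05  1.40999366e+00]
0.18 [[158.0, 241.0], [149.0, 283.0]] [[411.0, 281.0], [456.0, 267.0]]
0.2 [[154.0, 240.0], [145.0, 282.0]] [[412.0, 273.0], [458.0, 259.0]]
0.22 [[151.0, 239.0], [141.0, 282.0]] [[413.0, 264.0], [460.0, 251.0]]
0.24 [[147.0, 237.0], [138.0, 281.0]] [[414.0, 256.0], [462.0, 242.0]]
scene 391 [0.233 0.234 0.237 0.244]
18 [0.007 0.048 0.239] [-0.00527787  0.04258465  0.2330216 ]
42 [ 0.002 -0.044  0.238] [-0.01271832 -0.05304431  0.2328152 ]
top 44 [0.233 0.236 0.238 0.242]
44 [-0.009  0.049  0.252] [-0.01232499  0.04471796  0.23291435]
0
```

Request:
servo_tool([
  [[0,0,15,0,0,0,-0.3],[0,0,30,0,0,0,-0.3],[0,0,40,0,0,0,-0.3],[0,0,40,0,0,0,-0.3]],
])

```text
time_s: 3.22
tcp_pos: [0.4598, 0.3632, 0.1489]
orientation: [-3.14, 0.002, 1.411]
force: [0.4, 0.0, -0.7]
gripper_width: 0.0558
grip_force: 0.0
```

Run:
```python
from h import *
s=manip.sense();print(s["tcp_pos"],s["orientation"],s["gripper_width"])
p,d=manip.capture("scene")
print(proj("scene",[s["tcp_pos"],s["tcp_pos"]-[0,0,.011]]).round(0))
cv2.imwrite("pics/s2.png",cv2.resize(p[200:350,360:510],None,fx=4,fy=4,interpolation=cv2.INTER_CUBIC)[:,:,::-1])
```

```text
[0.45984604 0.36322979 0.14894541] [-3.13981520e+00  1.85435578e-03  1.41071648e+00] 0.055814043383295084
[[431. 286.]
 [430. 290.]]
```

View pics/s2.png

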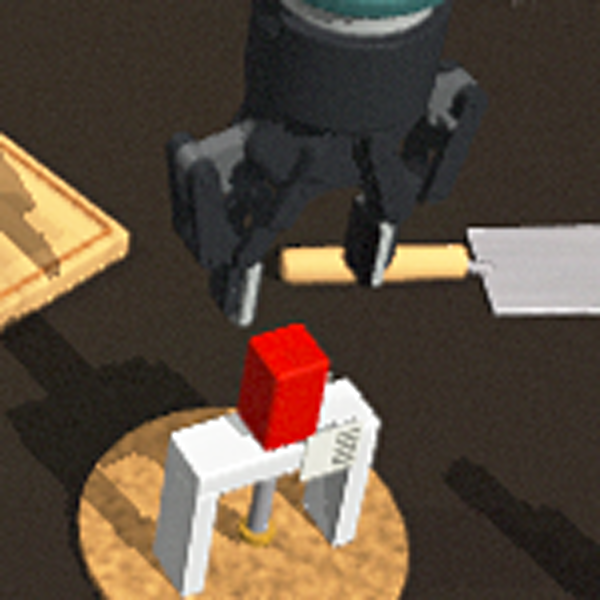

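Run:
```python
from h import *
s=manip.sense();yw=s["orientation"][2];t=s["tcp_pos"];print(t)
p,d=manip.capture("scene");W=cloud("scene",d)
M=np.array([[np.cos(yw),np.sin(yw),0],[np.sin(yw),-np.cos(yw),0],[0,0,1]])
for u,rows in((422,range(262,284,3)),(456,range(252,276,3)),(400,(240,250)),(445,(205,215,225))):
    for v in rows: print(u,v,p[v,u],((W[v,u]-t)@M.T*1000).round(0) if d[v,u] else "-")
```

```text
[0.46021275 0.36350665 0.14997792]
422 262 [50 52 55] [12. 35. 82.]
422 265 [46 47 50] [10. 33. 73.]
422 268 [158 162 155] [12. 34. 68.]
422 271 [182 186 182] [11. 32. 59.]
422 274 [187 190 185] [12. 32. 53.]
422 277 [191 195 192] [10. 29. 43.]
422 280 [121 121 115] [-140.  -79. -151.]
422 283 [45 45 37] [-132.  -74. -150.]
456 252 [49 49 52] [ 11. -30.  82.]
456 255 [114 116 113] [ 11. -31.  74.]
456 258 [182 185 180] [ 10. -33.  66.]
456 261 [190 196 192] [ 13. -32.  61.]
456 264 [157 163 160] [ 10. -36.  50.]
456 267 [241 193 123] [-135. -157. -135.]
456 270 [108  82  56] [-139. -162. -150.]
456 273 [56 45 38] [-132. -158. -152.]
400 240 [52 40 36] [-276.  -96. -155.]
400 250 [61 52 41] [-240.  -77. -149.]
445 205 [139 144 140] [ 23.  19. 206.]
445 215 [37 38 40] [ 29.  20. 192.]
445 225 [44 46 49] [ 29.  17. 171.]
```

The depth image puts the pad tips about 39 mm above the reported TCP, instead of slightly below it. I'll go by the depth and come down in guarded steps.

Request:
servo_tool([
  [[1,0,15,0,0,0,-0.3],[1,0,30,0,0,0,-0.3],[1,0,40,0,0,0,-0.3],[1,0,48,0,0,0,-0.3],[1,0,50,0,0,0,-0.3]],
])

```text
time_s: 3.95
tcp_pos: [0.4603, 0.3645, 0.0998]
orientation: [-3.141, 0.001, 1.411]
force: [-0.0, 0.4, 0.4]
gripper_width: 0.0553
grip_force: 0.0
```

Run:
```python
from h import *
s=manip.sense();yw=s["orientation"][2];t=s["tcp_pos"];print(t,s["force"])
p,d=manip.capture("scene");W=cloud("scene",d)
cv2.imwrite("pics/s3.png",cv2.resize(p[220:350,380:500],None,fx=4,fy=4,interpolation=cv2.INTER_CUBIC)[:,:,::-1])
```

```text
[0.46033567 0.36449399 0.09976145] [-0.00305616  0.38460029  0.37534235]
```

View pics/s3.png

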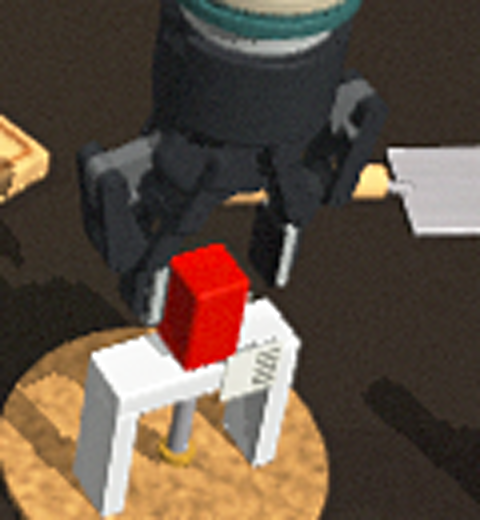

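The fingers straddle the red handle near its top (crop 205,265), so the 39 mm offset is confirmed. I'll go 26 mm further down and grip.

Request:
servo_tool([
  [[0,0,13,0,0,0,-0.3],[0,0,26,0,0,0,-0.3],[0,0,26,0,0,0,-0.3],[0,0,26,0,0,0,1],[0,0,26,0,0,0,1]],
], squeeze=40)

```text
time_s: 4.62
tcp_pos: [0.4606, 0.3649, 0.075]
orientation: [3.141, -0.001, 1.411]
force: [-1.8, 1.8, 0.8]
gripper_width: 0.0275
grip_force: 41.0
```

Request:
servo_tool([
  [[0,0,0,0,0,0,1],[0,0,0,0,0,0,1],[0,0,0,0,0,0,1],[0,0,0,0,0,0,1]],
])

```text
time_s: 5.12
tcp_pos: [0.4606, 0.3649, 0.075]
orientation: [3.141, -0.001, 1.411]
force: [-2.1, 0.5, 5.0]
gripper_width: 0.0274
grip_force: 41.3
```

```bash
python3 d.py 460.6,364.9,250,1.411 510,180,250,.95 560,-20,250,.5 579,-120.5,220,.194 579,-120.5,130,.194
```

```text
(510.0, 180.0, 250.0, 0.95) -> [-174.7   78.2   -0. ] az 0.461
(560.0, -20.0, 250.0, 0.5) -> [-133.6  157.    -0. ] az 0.45
(579.0, -120.5, 220.0, 0.194) -> [-31.5  97.3  30. ] az 0.306
(579.0, -120.5, 130.0, 0.194) -> [ 0.  0. 90.] az -0.0
```

Request:
servo_tool([
  [[0,0,-10,0,0,0,1],[0,0,-45,0,0,0,1],[0,0,-90,0,0,0,1],[0,0,-135,0,0,0,1],[0,0,-175,0,0,0,1]],
])

```text
time_s: 5.75
tcp_pos: [0.4604, 0.3641, 0.2503]
orientation: [-3.141, 0.001, 1.41]
force: [0.9, 0.8, -5.0]
gripper_width: 0.0276
grip_force: 40.7
```

Request:
servo_tool([
  [[-35,16,0,0,0,0.09,1],[-70,31,0,0,0,0.18,1],[-105,47,0,0,0,0.28,1],[-140,63,0,0,0,0.37,1],[-175,78,0,0,0,0.46,1]],
])

```text
time_s: 6.38
tcp_pos: [0.5095, 0.1777, 0.2485]
orientation: [-3.141, 0.002, 0.947]
force: [0.3, 0.9, -5.0]
gripper_width: 0.0274
grip_force: 40.8
```

Request:
servo_tool([
  [[-27,31,0,0,0,0.09,1],[-53,63,0,0,0,0.18,1],[-80,94,0,0,0,0.27,1],[-107,126,0,0,0,0.36,1],[-134,157,0,0,0,0.45,1]],
])

```text
time_s: 7.0
tcp_pos: [0.5593, -0.0225, 0.2485]
orientation: [-3.141, 0.002, 0.497]
force: [-0.5, -0.0, -5.2]
gripper_width: 0.0273
grip_force: 40.8
```

Request:
servo_tool([
  [[-8,24,6,0,0,0.08,1],[-16,49,12,0,0,0.15,1],[-24,73,18,0,0,0.23,1],[-31,97,30,0,0,0.306,1],[-31,97,30,0,0,0.306,1]],
])

```text
time_s: 7.62
tcp_pos: [0.5779, -0.1225, 0.2168]
orientation: [-3.14, 0.005, 0.192]
force: [-1.0, 0.6, -6.1]
gripper_width: 0.0275
grip_force: 41.2
```

Request:
servo_tool([
  [[0,0,25,0,0,0,1],[0,0,55,0,0,0,1],[0,0,80,0,0,0,1],[0,0,92,0,0,0,1],[0,0,92,0,0,0,1]],
])

```text
time_s: 8.25
tcp_pos: [0.5785, -0.1204, 0.127]
orientation: [-3.141, 0.002, 0.195]
force: [-0.2, -0.0, -5.0]
gripper_width: 0.0273
grip_force: 41.1
```

Run:
```python
from h import *
s=manip.sense();yw=s["orientation"][2];t=s["tcp_pos"];print(t,s["orientation"],s["force"])
a=.194;A=np.array([[np.cos(a),np.sin(a)],[-np.sin(a),np.cos(a)]])
for n in("scene","top"):
    p,d=manip.capture(n);W=cloud(n,d);X,Y,Z=[W[...,i] for i in range(3)]
    Q=np.full(X.shape+(2,),np.nan);Q=(W[...,:2]-[.571,-.122])@A.T*1000
    hsv=cv2.cvtColor(p,cv2.COLOR_RGB2HSV);H,S=hsv[...,0],hsv[...,1]
    near=(abs(Q[...,0])<80)&(abs(Q[...,1])<80)
    red=near&((H<8)|(H>172))&(S>150)&(Z>.15); oak=near&(Z>.044)&(Z<.053)&(H>5)&(H<25)&(S>120)&(abs(Q[...,1])<35)
    alu=near&(S<50)&(hsv[...,2]>110)&(Z>.06)&(Z<.148)
    for k,m in(("red",red),("oak",oak),("alu",alu)):
        if m.sum()>5: print(n,k,m.sum(),np.percentile(Q[m],[1,99],axis=0).round(1).tolist(),np.percentile(Z[m],[1,50,99]).round(3))
    if n=="scene": cv2.imwrite("pics/s4.png",cv2.resize(p[100:260,190:370],None,fx=4,fy=3.6,interpolation=cv2.INTER_CUBIC)[:,:,::-1])
```

```text
[ 0.57853345 -0.1204206   0.12695871] [-3.14093742e+00  1.54186886e-03  1.95407373e-01] [-0.17384753 -0.01522636 -4.96643332]
scene red 182 [[-4.3, -13.3], [22.1, 23.3]] [0.153 0.184 0.216]
scene oak 535 [[-70.8, -22.5], [67.5, 23.2]] [0.044 0.048 0.052]
scene alu 811 [[-8.9, -45.0], [23.2, 50.0]] [0.062 0.11  0.148]
top red 30 [[-5.2, -7.7], [-2.6, 13.5]] [0.158 0.173 0.198]
top oak 199 [[-28.8, -22.3], [7.6, 20.9]] [0.046 0.049 0.052]
top alu 57 [[-6.9, -45.2], [4.4, 46.9]] [0.071 0.144 0.148]
```

View pics/s4.png

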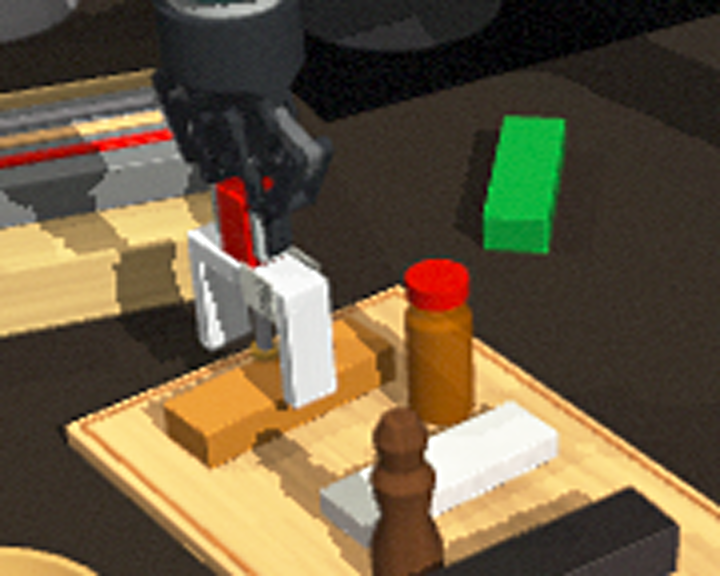

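The gauge is centred over the oak (crop 260,340) and clear of the jar (440,340). Lowering gently.

Request:
servo_tool([
  [[0,0,9,0,0,0,1],[0,0,18,0,0,0,1],[0,0,27,0,0,0,1],[0,0,34,0,0,0,1],[0,0,38,0,0,0,1]],
])

```text
time_s: 8.98
tcp_pos: [0.579, -0.1208, 0.0891]
orientation: [3.142, -0.0, 0.195]
force: [0.6, -0.2, -3.5]
gripper_width: 0.0275
grip_force: 41.5
```

Request:
servo_tool([
  [[0,0,1,0,0,0,1],[0,0,2,0,0,0,1],[0,0,3,0,0,0,1],[0,0,3,0,0,0,1]],
])

```text
time_s: 9.48
tcp_pos: [0.579, -0.1208, 0.0866]
orientation: [3.141, -0.0, 0.195]
force: [0.8, 0.3, -3.2]
gripper_width: 0.0276
grip_force: 41.5
```

Request:
servo_tool([
  [[0,0,1,0,0,0,1],[0,0,1,0,0,0,1],[0,0,1.5,0,0,0,1],[0,0,1.5,0,0,0,1]],
])

```text
time_s: 9.98
tcp_pos: [0.579, -0.1208, 0.0851]
orientation: [3.142, -0.0, 0.195]
force: [-1.0, 1.0, -2.8]
gripper_width: 0.0277
grip_force: 41.5
```

Request:
servo_tool([
  [[0,0,0.5,0,0,0,1],[0,0,0.5,0,0,0,1],[0,0,1,0,0,0,1],[0,0,1,0,0,0,1]],
])

```text
time_s: 10.48
tcp_pos: [0.5793, -0.1208, 0.085]
orientation: [3.141, -0.001, 0.195]
force: [-1.8, 3.0, 5.3]
gripper_width: 0.0277
grip_force: 42.6
```

Request:
servo_tool([
  [[0,0,-0.5,0,0,0,1],[0,0,-0.5,0,0,0,0],[0,0,-0.5,0,0,0,-0.2],[0,0,-0.5,0,0,0,-0.2],[0,0,-0.5,0,0,0,-0.2]],
])

```text
time_s: 11.1
tcp_pos: [0.5789, -0.1209, 0.0844]
orientation: [3.141, 0.0, 0.195]
force: [-0.9, 1.0, 0.8]
gripper_width: 0.0514
grip_force: 0.0
```

Request:
servo_tool([
  [[0,0,0,0,0,0,-0.2],[0,0,0,0,0,0,-0.2],[0,0,0,0,0,0,-0.2],[0,0,0,0,0,0,-0.2],[0,0,0,0,0,0,-0.2]],
])

```text
time_s: 11.72
tcp_pos: [0.579, -0.1208, 0.0845]
orientation: [3.141, -0.0, 0.195]
force: [0.4, 0.8, -0.4]
gripper_width: 0.0512
grip_force: 0.0
```

Request:
servo_tool([
  [[0,0,0,0,0,0,-0.2],[0,0,0,0,0,0,-0.2],[0,0,0,0,0,0,-0.2],[0,0,0,0,0,0,-0.2],[0,0,0,0,0,0,-0.2]],
])

```text
time_s: 12.35
tcp_pos: [0.579, -0.1208, 0.0845]
orientation: [3.142, 0.0, 0.195]
force: [-0.4, -0.3, 0.2]
gripper_width: 0.0511
grip_force: 0.0
```

Run:
```python
from h import *
s=manip.sense();print(s["tcp_pos"],s["force"],s["gripper_width"])
a=.194;A=np.array([[np.cos(a),np.sin(a)],[-np.sin(a),np.cos(a)]])
p,d=manip.capture("scene");W=cloud("scene",d);Z=W[...,2];Q=(W[...,:2]-[.571,-.122])@A.T*1000
hsv=cv2.cvtColor(p,cv2.COLOR_RGB2HSV);H,S=hsv[...,0],hsv[...,1]
near=(abs(Q[...,0])<80)&(abs(Q[...,1])<60)
for k,m in(("beam",near&(S<50)&(hsv[...,2]>110)&(Z>.07)&(Z<.11)),("legs",near&(S<50)&(hsv[...,2]>110)&(Z>.015)&(Z<.075)&(Q[...,1]>30)),("oak",near&(Z>.044)&(Z<.053)&(H>5)&(H<25)&(S>120)&(abs(Q[...,1])<35))):
    print(k,m.sum(),np.percentile(Q[m],[1,99],axis=0).round(1).tolist(),np.percentile(Z[m],[1,50,99]).round(3))
cv2.imwrite("pics/s5.png",cv2.resize(p[120:250,190:340],None,fx=4,fy=4,interpolation=cv2.INTER_CUBIC)[:,:,::-1])
```

```text
[ 0.57895214 -0.12081217  0.08449989] [-0.39159886 -0.31156855  0.19080832] 0.051052565628696485
beam 457 [[-8.6, -44.4], [23.8, 49.5]] [0.071 0.099 0.109]
legs 233 [[-7.3, 36.4], [22.8, 50.1]] [0.019 0.048 0.075]
oak 500 [[-71.2, -22.7], [67.5, 23.4]] [0.044 0.048 0.052]
```

View pics/s5.png

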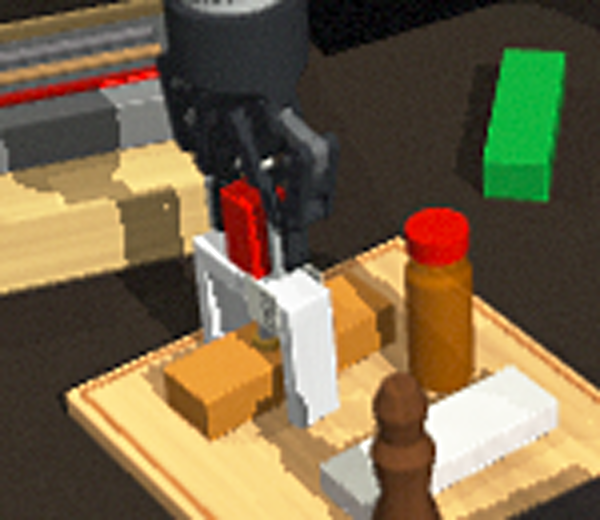

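The gauge stands astride the oak with the foot on it (crop 265,340), and it has been free for over a second. I'll regrip it and take it back.

Request:
servo_tool([
  [[0,0,0,0,0,0,-0.2],[0,0,0,0,0,0,1],[0,0,0,0,0,0,1],[0,0,0,0,0,0,1],[0,0,0,0,0,0,1]],
], squeeze=40)

```text
time_s: 13.02
tcp_pos: [0.579, -0.1207, 0.0846]
orientation: [-3.141, -0.0, 0.195]
force: [-0.8, 1.5, 1.1]
gripper_width: 0.0279
grip_force: 40.1
```

Request:
servo_tool([
  [[0,0,-5,0,0,0,1],[0,0,-25,0,0,0,1],[0,0,-60,0,0,0,1],[0,0,-110,0,0,0,1],[0,0,-165,0,0,0,1]],
])

```text
time_s: 13.65
tcp_pos: [0.5781, -0.1207, 0.2494]
orientation: [-3.14, 0.003, 0.195]
force: [0.5, -0.1, -6.0]
gripper_width: 0.0274
grip_force: 40.4
```

```bash
python3 d.py 579,-121,250,.195 560,-20,250,.5 510,180,250,.95 457,354,180,1.411 457,354,80,1.411
python3 - <<'E'
from h import *
s=manip.sense();print(s["tcp_pos"],s["force"],s["gripper_width"])
a=.194;A=np.array([[np.cos(a),np.sin(a)],[-np.sin(a),np.cos(a)]])
p,d=manip.capture("scene");W=cloud("scene",d);Z=W[...,2];Q=(W[...,:2]-[.571,-.122])@A.T*1000
hsv=cv2.cvtColor(p,cv2.COLOR_RGB2HSV);H,S=hsv[...,0],hsv[...,1]
m=(abs(Q[...,0])<100)&(abs(Q[...,1])<35)&(Z>.044)&(Z<.053)&(H>5)&(H<25)&(S>120)
print("oak",m.sum(),np.percentile(Q[m],[1,99],axis=0).round(1).tolist())
E
```

```text
(560.0, -20.0, 250.0, 0.5) -> [   0.9 -102.8   -0. ] az -0.305
(510.0, 180.0, 250.0, 0.95) -> [  52.  -199.5   -0. ] az -0.45
(457.0, 354.0, 180.0, 1.411) -> [ 110.7 -144.3   70. ] az -0.461
(457.0, 354.0, 80.0, 1.411) -> [  0.   0. 100.] az -0.0
[ 0.5781424  -0.1207386   0.24938316] [ 0.54839168 -0.05531887 -5.96766556] 0.027391160454379025
oak 747 [[-69.5, -22.8], [66.5, 23.0]]
```

Request:
servo_tool([
  [[0,-34,0,0,0,-0.1,1],[1,-69,0,0,0,-0.2,1],[1,-103,0,0,0,-0.305,1]],
])

```text
time_s: 14.08
tcp_pos: [0.5594, -0.0186, 0.2481]
orientation: [-3.141, 0.002, 0.503]
force: [0.3, 1.2, -5.1]
gripper_width: 0.0278
grip_force: 41.1
```

Request:
servo_tool([
  [[10,-40,0,0,0,-0.09,1],[21,-80,0,0,0,-0.18,1],[31,-120,0,0,0,-0.27,1],[42,-160,0,0,0,-0.36,1],[52,-200,0,0,0,-0.45,1]],
])

```text
time_s: 14.7
tcp_pos: [0.509, 0.1819, 0.2482]
orientation: [-3.141, 0.002, 0.953]
force: [0.8, -0.5, -5.1]
gripper_width: 0.0273
grip_force: 41.2
```

Request:
servo_tool([
  [[25,-33,10,0,0,-0.11,1],[50,-66,25,0,0,-0.22,1],[80,-105,45,0,0,-0.34,1],[111,-144,70,0,0,-0.461,1],[111,-144,70,0,0,-0.461,1]],
])

```text
time_s: 15.32
tcp_pos: [0.4543, 0.3568, 0.1749]
orientation: [-3.136, 0.005, 1.416]
force: [0.8, -1.1, -5.5]
gripper_width: 0.0275
grip_force: 41.9
```

Request:
servo_tool([
  [[0,0,25,0,0,0,1],[0,0,55,0,0,0,1],[0,0,80,0,0,0,1],[0,0,95,0,0,0,1],[0,0,98,0,0,0,1]],
])

```text
time_s: 15.95
tcp_pos: [0.457, 0.3543, 0.0805]
orientation: [-3.14, 0.002, 1.41]
force: [-0.4, 0.5, -5.7]
gripper_width: 0.0278
grip_force: 41.8
```

Request:
servo_tool([
  [[0,0,2,0,0,0,1],[0,0,3.5,0,0,0,1],[0,0,4.5,0,0,0,1],[0,0,5,0,0,0,1],[0,0,5,0,0,0,1]],
])

```text
time_s: 16.58
tcp_pos: [0.4573, 0.355, 0.0765]
orientation: [3.141, -0.0, 1.411]
force: [0.3, 0.3, -5.6]
gripper_width: 0.0277
grip_force: 41.8
```

Request:
servo_tool([
  [[0,0,0.5,0,0,0,1],[0,0,0.5,0,0,0,1],[0,0,0.5,0,0,0,1]],
])

```text
time_s: 16.95
tcp_pos: [0.4573, 0.3549, 0.0759]
orientation: [3.142, 0.0, 1.411]
force: [0.4, 0.4, -5.7]
gripper_width: 0.0278
grip_force: 41.8
```

Request:
servo_tool([
  [[0,0,0.5,0,0,0,1],[0,0,1,0,0,0,1],[0,0,1.5,0,0,0,1],[0,0,1.5,0,0,0,1]],
])

```text
time_s: 17.45
tcp_pos: [0.4573, 0.3551, 0.0748]
orientation: [3.141, -0.0, 1.411]
force: [-0.6, -0.9, -2.3]
gripper_width: 0.0273
grip_force: 42.3
```

Request:
servo_tool([
  [[0,0,0.4,0,0,0,1],[0,0,0.4,0,0,0,0],[0,0,0.4,0,0,0,-0.3],[0,0,0.4,0,0,0,-0.3],[0,0,0.4,0,0,0,-0.3]],
])

```text
time_s: 18.08
tcp_pos: [0.4573, 0.355, 0.0741]
orientation: [3.141, -0.0, 1.411]
force: [0.0, 0.4, 0.8]
gripper_width: 0.0555
grip_force: 0.0
```

Request:
servo_tool([
  [[0,0,-10,0,0,0,-0.3],[0,0,-40,0,0,0,-0.3],[0,0,-85,0,0,0,-0.3],[0,0,-130,0,0,0,-0.3],[0,0,-175,0,0,0,-0.3]],
])

```text
time_s: 18.7
tcp_pos: [0.4571, 0.3549, 0.2515]
orientation: [3.141, -0.001, 1.411]
force: [0.0, -0.9, 0.1]
gripper_width: 0.0558
grip_force: 0.0
```

Request:
servo_tool([
  [[-35,16,0,0,0,0.09,-0.5],[-70,31,0,0,0,0.18,-0.5],[-103,46,0,0,0,0.28,-0.5],[-136,60,0,0,0,0.37,-0.5],[-168,74,0,0,0,0.46,-0.5]],
])

```text
time_s: 19.32
tcp_pos: [0.5037, 0.1762, 0.25]
orientation: [3.141, -0.001, 0.948]
force: [-0.0, 0.9, -0.2]
gripper_width: 0.0643
grip_force: 0.0
```

Run:
```python
from m2 import *
s=manip.sense();print(s["tcp_pos"],s["orientation"])
from d import chain
t=s["tcp_pos"]*1000
chain((*t.round(1),s["orientation"][2]),(560,-20,230,.5),(586,-119,120,.194))
p,d=manip.capture("scene");W=cloud("scene",d);X,Y,Z=[W[...,i] for i in range(3)]
near=(abs(X-.457)<.07)&(abs(Y-.355)<.07)
print("beam",rect(W,near&(Z>.088)&(Z<.102)),"handle",rect(W,near&(Z>.138)&(Z<.16)))
p,d=manip.capture("top");W=cloud("top",d);X,Y,Z=[W[...,i] for i in range(3)]
m=(Z>.0455)&(Z<.053)&(X>.47)&(X<.66)&(Y>-.17)&(Y<-.07)&(np.hypot(X-.489,Y+.0724)>.03);print("oak",rect(W,m))
```

```text
[0.50374387 0.17615206 0.25004419] [ 3.14073812e+00 -8.72497196e-04  9.47801323e-01]
(560, -20, 230, 0.5) -> [-126.5  160.2   20. ] az 0.448
(586, -119, 120, 0.194) -> [-24.6  99.3 110. ] az 0.306
beam (array([457.3, 357.6]), array([36.2, 96.6]), 82.7, 'n', 568, 'zmed', 0.0954) handle (array([457.2, 357.2]), array([30.7, 28.2]), 80.3, 'n', 236, 'zmed', 0.147)
oak (array([ 571.7, -122.3]), array([140.6,  44.4]), 11.3, 'n', 929, 'zmed', 0.049)
```

Request:
servo_tool([
  [[-25,32,4,0,0,0.09,-0.5],[-51,64,8,0,0,0.18,-0.5],[-76,96,12,0,0,0.27,-0.5],[-101,128,16,0,0,0.36,-0.5],[-126,160,20,0,0,0.448,-0.5]],
])

```text
time_s: 20.05
tcp_pos: [0.561, -0.0187, 0.2297]
orientation: [3.141, -0.001, 0.501]
force: [-0.2, 0.8, -0.9]
gripper_width: 0.0638
grip_force: 0.0
```

Request:
servo_tool([
  [[-6,25,20,0,0,0.08,-0.5],[-12,50,45,0,0,0.16,-0.5],[-18,75,80,0,0,0.24,-0.5],[-25,99,110,0,0,0.306,-0.5],[-25,99,110,0,0,0.306,-0.5]],
])

```text
time_s: 20.68
tcp_pos: [0.5852, -0.1173, 0.1164]
orientation: [-3.139, 0.005, 0.196]
force: [0.0, -0.2, -0.0]
gripper_width: 0.0642
grip_force: 0.0
```

Request:
servo_tool([
  [[0,0,30,0,0,0,-0.5],[0,0,60,0,0,0,-0.5],[0,0,85,0,0,0,-0.5],[0,0,95,0,0,0,-0.5],[0,0,95,0,0,0,-0.5]],
])

```text
time_s: 21.3
tcp_pos: [0.5868, -0.1164, 0.025]
orientation: [3.141, -0.001, 0.198]
force: [-0.8, -0.3, -0.1]
gripper_width: 0.064
grip_force: 0.0
```

Run:
```python
from h import *
s=manip.sense();yw=s["orientation"][2];t=s["tcp_pos"];print(t,s["orientation"],s["force"],s["gripper_width"])
p,d=manip.capture("scene");W=cloud("scene",d)
M=np.array([[np.cos(yw),np.sin(yw),0],[np.sin(yw),-np.cos(yw),0],[0,0,1]])
Q=(W-t)@M.T*1000;hsv=cv2.cvtColor(p,cv2.COLOR_RGB2HSV)
for sg in(1,-1):
    m=(abs(Q[...,0])<18)&(Q[...,1]*sg>20)&(Q[...,1]*sg<60)&(Q[...,2]>20)&(Q[...,2]<100)&(hsv[...,1]<60)
    if m.sum(): print(sg,m.sum(),np.percentile(Q[m],[2,50,98],axis=0).round(0).tolist())
cv2.imwrite("pics/s6.png",cv2.resize(p[130:250,200:350],None,fx=4,fy=4,interpolation=cv2.INTER_CUBIC)[:,:,::-1])
```

```text
[ 0.58682499 -0.11639758  0.02500397] [ 3.14136209e+00 -7.39337776e-04  1.98055614e-01] [-0.82783056 -0.30395332 -0.1226679 ] 0.06403297741450306
1 171 [[-12.0, 24.0, 37.0], [3.0, 33.0, 65.0], [11.0, 57.0, 99.0]]
-1 149 [[-10.0, -58.0, 38.0], [6.0, -42.0, 68.0], [13.0, -30.0, 99.0]]
```

Request:
servo_tool([
  [[0,3,10,0,0,0,-0.5],[0,3,22,0,0,0,-0.5],[0,3,32,0,0,0,-0.5],[0,3,35,0,0,0,-0.5],[0,3,35,0,0,0,-0.5]],
])

```text
time_s: 21.98
tcp_pos: [0.5868, -0.1199, -0.0112]
orientation: [-3.141, 0.0, 0.197]
force: [-0.2, -0.7, 0.4]
gripper_width: 0.064
grip_force: 0.0
```

Request:
servo_tool([
  [[0,0,0,0,0,0,-0.2],[0,0,0,0,0,0,1],[0,0,0,0,0,0,1],[0,0,0,0,0,0,1],[0,0,0,0,0,0,1]],
], squeeze=40)

```text
time_s: 22.6
tcp_pos: [0.5874, -0.12, -0.0103]
orientation: [3.141, -0.001, 0.197]
force: [0.4, 0.3, 5.7]
gripper_width: 0.0433
grip_force: 43.3
```

Request:
servo_tool([
  [[0,0,-8,0,0,0,1],[0,0,-35,0,0,0,1],[0,0,-80,0,0,0,1],[0,0,-130,0,0,0,1],[0,0,-180,0,0,0,1]],
])

```text
time_s: 23.22
tcp_pos: [0.5863, -0.1199, 0.1701]
orientation: [-3.141, 0.001, 0.197]
force: [0.4, 0.7, -1.3]
gripper_width: 0.0435
grip_force: 42.6
```

Run:
```python
from h import *
from d import chain
s=manip.sense();t=s["tcp_pos"]*1000;print(t,s["force"],s["gripper_width"])
chain((*t.round(1),s["orientation"][2]),(617.3,-348.4,170,-.187))
a=-.187;c,s_=np.cos(a),np.sin(a);A=np.array([[c,s_],[-s_,c]])
for n in("scene","top"):
    p,d=manip.capture(n);W=cloud(n,d);Z=W[...,2];Q=(W[...,:2]-[.610,-.347])@A.T*1000
    roi=(abs(Q[...,0])<115)&(abs(Q[...,1])<80)
    for k,z0,z1,r in(("floor",.012,.020,roi),("wall",.056,.066,roi&(abs(Q[...,1])>40)),("front",.086,.094,(Q[...,0]<-60)&(Q[...,0]>-140)&(abs(Q[...,1])<40)),("unit",.096,.106,(Q[...,0]<200)&(Q[...,0]>50)&(abs(Q[...,1])<50)),("tray",.048,.055,roi)):
        m=r&(Z>z0)&(Z<z1)
        if m.sum()>5: print(n,k,m.sum(),np.percentile(Q[m],[1,50,99],axis=0).round(0).tolist())
```

```text
[ 586.276331   -119.87020277  170.11670106] [ 0.39825983  0.67233588 -1.30348142] 0.04346289562041504
(617.3, -348.4, 170, -0.187) -> [-1.420e+01  2.302e+02  1.000e-01] az 0.384
scene floor 830 [[-107.0, -63.0], [11.0, -24.0], [108.0, 76.0]]
scene wall 322 [[-112.0, -79.0], [2.0, 62.0], [112.0, 76.0]]
scene unit 1042 [[88.0, -49.0], [144.0, 2.0], [199.0, 49.0]]
scene tray 514 [[-108.0, -80.0], [3.0, -57.0], [109.0, 75.0]]
top floor 3140 [[-89.0, -56.0], [8.0, -5.0], [112.0, 49.0]]
top wall 262 [[-107.0, -80.0], [-18.0, 61.0], [96.0, 66.0]]
top front 180 [[-118.0, -38.0], [-112.0, 1.0], [-105.0, 39.0]]
top unit 1923 [[90.0, -49.0], [144.0, 0.0], [199.0, 49.0]]
top tray 758 [[-97.0, -80.0], [-2.0, -67.0], [104.0, 65.0]]
```

Request:
servo_tool([
  [[-3,46,0,0,0,0.08,1],[-6,92,0,0,0,0.16,1],[-9,138,0,0,0,0.24,1],[-12,184,0,0,0,0.31,1],[-14,230,0,0,0,0.384,1]],
])

```text
time_s: 23.95
tcp_pos: [0.6177, -0.3495, 0.1674]
orientation: [-3.141, 0.002, -0.19]
force: [0.9, 1.3, -1.5]
gripper_width: 0.0438
grip_force: 42.6
```

Request:
servo_tool([
  [[0,0,20,0,0,0,1],[0,0,50,0,0,0,1],[0,0,70,0,0,0,1],[0,0,80,0,0,0,1],[0,0,80,0,0,0,1]],
])

```text
time_s: 24.58
tcp_pos: [0.618, -0.348, 0.0886]
orientation: [-3.141, 0.001, -0.187]
force: [0.1, -0.7, -0.8]
gripper_width: 0.0433
grip_force: 42.6
```

Run:
```python
from h import *
s=manip.sense();print(s["tcp_pos"],s["orientation"],s["force"])
a=-.187;c,s_=np.cos(a),np.sin(a);A=np.array([[c,s_],[-s_,c]])
print("tcp in bay",A@(s["tcp_pos"][:2]-[.610,-.347])*1000)
for n in("scene","top"):
    p,d=manip.capture(n);W=cloud(n,d);Z=W[...,2];Q=(W[...,:2]-[.610,-.347])@A.T*1000
    hsv=cv2.cvtColor(p,cv2.COLOR_RGB2HSV)
    m=(abs(Q[...,0])<115)&(abs(Q[...,1])<80)&(Z>.10)&(Z<.15)&(hsv[...,0]<25)&(hsv[...,0]>5)&(hsv[...,1]>110)
    if m.sum()>5: print(n,"oak",m.sum(),np.percentile(Q[m],[1,50,99],axis=0).round(0).tolist(),np.percentile(Z[m],[1,50,99]).round(3))
```

```text
[ 0.61799032 -0.347968    0.08855828] [-3.14126332e+00  1.03072775e-03 -1.87015168e-01] [ 0.11249664 -0.68992518 -0.79084629]
tcp in bay [8.03097947 0.534375  ]
scene oak 1120 [[-79.0, -73.0], [20.0, 18.0], [114.0, 70.0]] [0.1   0.137 0.15 ]
top oak 271 [[51.0, -3.0], [101.0, 32.0], [114.0, 76.0]] [0.1   0.102 0.147]
```

Request:
servo_tool([
  [[0,0,20,0,0,0,1],[0,0,45,0,0,0,1],[0,0,70,0,0,0,1],[0,0,86,0,0,0,1],[0,0,93,0,0,0,1]],
])

```text
time_s: 25.3
tcp_pos: [0.6177, -0.3479, -0.0054]
orientation: [-3.141, 0.002, -0.187]
force: [0.3, -0.0, -0.5]
gripper_width: 0.0436
grip_force: 42.6
```

Request:
servo_tool([
  [[0,0,2,0,0,0,1],[0,0,4,0,0,0,1],[0,0,5,0,0,0,1],[0,0,6,0,0,0,1],[0,0,6,0,0,0,1]],
])

```text
time_s: 25.92
tcp_pos: [0.6182, -0.3483, -0.0098]
orientation: [3.141, -0.0, -0.187]
force: [0.4, -0.2, -1.8]
gripper_width: 0.0433
grip_force: 42.6
```

Request:
servo_tool([
  [[0,0,0.7,0,0,0,1],[0,0,1.4,0,0,0,1],[0,0,2,0,0,0,1],[0,0,2,0,0,0,1]],
])

```text
time_s: 26.42
tcp_pos: [0.6181, -0.3482, -0.012]
orientation: [3.142, 0.0, -0.187]
force: [0.4, -0.6, -1.8]
gripper_width: 0.0428
grip_force: 42.6
```

Request:
servo_tool([
  [[0,0,0.7,0,0,0,1],[0,0,1.4,0,0,0,1],[0,0,2,0,0,0,1],[0,0,2,0,0,0,1]],
])

```text
time_s: 26.92
tcp_pos: [0.6188, -0.3484, -0.0122]
orientation: [3.141, -0.002, -0.187]
force: [-1.5, 2.4, 6.5]
gripper_width: 0.0437
grip_force: 43.6
```

Floor contact. I'll back off 1 mm, open to about 58 mm, and retreat straight up.

Request:
servo_tool([
  [[0,0,-1.5,0,0,0,1],[0,0,-1.5,0,0,0,-0.1],[0,0,-1.5,0,0,0,-0.35],[0,0,-1.5,0,0,0,-0.35],[0,0,-1.5,0,0,0,-0.35]],
])

```text
time_s: 27.55
tcp_pos: [0.6182, -0.3482, -0.0125]
orientation: [3.142, 0.0, -0.187]
force: [0.1, 0.7, -0.5]
gripper_width: 0.0574
grip_force: 0.0
```

Request:
servo_tool([
  [[0,0,-10,0,0,0,-0.35],[0,0,-40,0,0,0,-0.35],[0,0,-90,0,0,0,-0.35],[0,0,-140,0,0,0,-0.35],[0,0,-190,0,0,0,-0.35]],
])

```text
time_s: 28.18
tcp_pos: [0.6181, -0.3481, 0.1804]
orientation: [3.141, -0.001, -0.187]
force: [0.0, -0.8, -0.1]
gripper_width: 0.0578
grip_force: 0.0
```

Request:
servo_tool([
  [[-50,0,-10,0,0,0,-0.35],[-100,0,-20,0,0,0,-0.35],[-150,0,-20,0,0,0,-0.35],[-200,0,-20,0,0,0,-0.35],[-200,0,-20,0,0,0,-0.35]],
])

```text
time_s: 28.8
tcp_pos: [0.4193, -0.3105, 0.1985]
orientation: [3.141, -0.0, -0.189]
force: [-1.0, 0.0, 0.7]
gripper_width: 0.0578
grip_force: 0.0
```

Run:
```python
from h import *
s=manip.sense();print(s["tcp_pos"],s["gripper_width"],s["force"])
a=-.187;c,s_=np.cos(a),np.sin(a);A=np.array([[c,s_],[-s_,c]])
p,d=manip.capture("top");W=cloud("top",d);X,Y,Z=[W[...,i] for i in range(3)];Q=(W[...,:2]-[.610,-.347])@A.T*1000
m=(abs(Q[...,0])<95)&(abs(Q[...,1])<50)&(Z>.035)&(Z<.056);print("oak",np.percentile(Q[m],[1,50,99],axis=0).round(0).tolist(),np.percentile(Z[m],[2,50,98]).round(3))
print("gauge",rect(W,(abs(X-.457)<.07)&(abs(Y-.355)<.07)&(Z>.088)&(Z<.102)))
print("jar",rect(W,(abs(X-.489)<.05)&(abs(Y+.072)<.04)&(Z>.12)),"mill",rect(W,(abs(X-.583)<.05)&(abs(Y-.06)<.04)&(Z>.1)))
print("white",rect(W,(abs(X-.527)<.09)&(abs(Y+.007)<.05)&(Z>.034)&(Z<.044)))
cv2.imwrite("pics/final.png",p[:,:,::-1])
```

```text
[ 0.41932412 -0.31052195  0.19849778] 0.05782214023772778 [-1.02282222  0.02837951  0.65662414]
oak [[-78.0, -20.0], [-10.0, 3.0], [60.0, 24.0]] [0.039 0.047 0.052]
gauge (array([458.7, 357.7]), array([33.8, 93.5]), 81.2, 'n', 421, 'zmed', 0.096)
jar (array([490.2, -72.8]), array([35.2, 34.5]), 71.1, 'n', 209, 'zmed', 0.1286) mill (array([582.7,  59.5]), array([29. , 32.7]), 2.9, 'n', 195, 'zmed', 0.1382)
white (array([527.4,  -8.5]), array([142.6,  64.4]), 16.9, 'n', 1006, 'zmed', 0.039)
```

View pics/final.png

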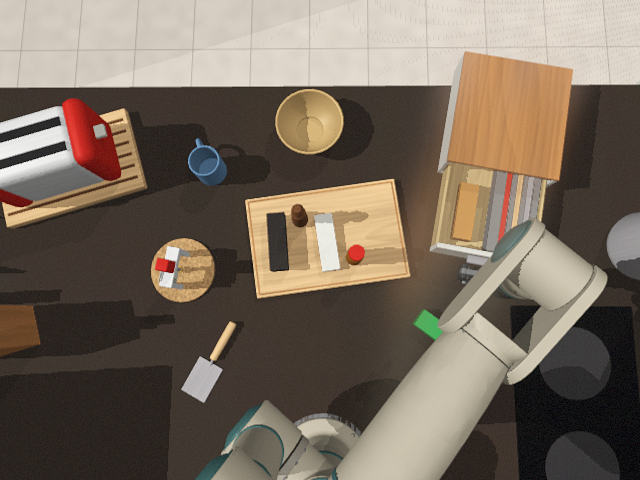

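The oak lies flat in the bay (465,212), the gauge stands on the trivet (170,267), and the bystanders haven't moved.

```bash
python3 -c "from cell import manip; print(manip.hand_in())"
```

```text
the job is handed in; nothing more can be done
None
```

The job is done and handed in after about 29 s: the gauge stood free astride the oak for over a second and is back wholly on the trivet, the oak lies flat in the empty bay, and the other samples, mill, jar and mug look unmoved in the final picture.

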